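Wind the glue press down by one turn

ROBOT

A 6-joint arm with a two-finger parallel gripper is mounted at the origin on the work surface. World frame = base frame: x ahead of the robot, y to its left, z up, the work surface at z = 0. Lengths are in m, angles in rad, forces in N, time in s.
With the tool pointing down it reaches from about 0.3 to 0.875 m from the base axis. Payload 6.4 kg.
Tool frame: the origin (TCP) lies midway between the tips of the shut fingers; the grasp point (between the pads) lies env.grip_point_offset behind it (env.grip_point_offset is the distance from the TCP to the grasp point, in m); z points along the fingers, y is the direction in which the jaws open and shut (so a half turn about z gives the same grasp; the last joint's range is limited). The gripper opens to 85 mm and grips with 20 to 120 N. Pads are 22 mm wide; open, the fingers measure 114 mm over their backs; the gripper's body (76 mm by 85 mm) begins 54 mm behind the grasp point. The pads swing forward as they close: fully open they stand 13 mm farther back than shut.
Start: joints at [1.065, 0.181, 1.607, -0, 1.354, -0.206], TCP at [0.17, 0.549, 0.231] pointing down, gripper open.
Joint ranges: [-2.99, 2.99], [-0.89, 2.07], [0.3, 2.58], [-1.14, 4.28], [0, 2.63], [-3.12, 3.12]. Speed limits (rad/s): [2.57, 2.57, 3.01, 3.14, 3.14, 3.14].

INTERFACE

Orientations are given as a unit quaternion [w, x, y, z].
In Python, from plant import sensors, cams, ticket, nets, env gives the robot as it stands. The module is installed in compiled form; this text tells all that it offers.
- The arm moves only by the shell command python3 -m handwheel 'ROWS' [OPENING] [FORCE]. ROWS is JSON, a list of rows, each a list of 6 numbers: the shift along the world's x, y, z in m, then the turn, a rotation vector about the world's x, y, z in rad. A call has 1 to 5 rows; each row shifts and turns the commanded pose from where the row before left it; what a row does not reach is not made up. A row lasts 1/12 s, in which the tool goes at most 41.7 mm and 7.16 degrees, less where a joint would pass 70% of its speed; a pose out of reach is approached as far as the arm can. A call is refused whole if a number of a shift passes 0.0417 or a number of a turn 0.125, either way. A call with a gripper value outside its range is refused whole. OPENING is the opening, from 0 (shut) to 1 (fully open), set as the call begins (- or left out, the last holds). The fingers move at their own pace and stop on an object; FORCE is the grip in N (left out, the last holds). Time passes only in rows, so rows that do not move let the fingers close. It gives the time, the measured TCP pose, the force and the opening at its end, in the units of the state.
- sensors.observe(): the state, without advancing time (a new reading comes with each control period).
- cams.camera(name): name is "side" or "top" or "wrist"; returns (picture, depth): 400x640x3 uint8, red, green, blue; 400x640 float32, m along the optical axis (not along the pixel's ray), 0 where there is no reading.
- cams.camera_info(name): a dict with "camera_matrix" (3x3 intrinsics, pixels), "pose" (4x4, takes a point from camera to world coordinates). Camera axes: x right, y up, looking along -z (the intrinsics and any distortion apply to the point x, -y, -z); pixel columns grow to the right and rows downward; lengths in m; the calibration is good to about 2 mm. A picture is of the moment at which its call begins: read the wrist's pose just before it. camera_info takes no time and is no camera call; for the wrist camera it gives the pose at the moment of the call.
- ticket.hand_in(): hands the job in, once; it reports no verdict.
Trained networks look in the newest picture that a camera, given by its name, has taken for a name from the list of things; names that differ only in an ending like _2 or _b are one class to them, and where a whole thing is asked for, a point or a joint stands for the part that bears it (a point fixed in the world has none). Each returns a list of dicts, best first, with "p" (0 to 1); they miss things now and then, are a little off and sometimes report something else, mostly with a low value. They report only what shows in the picture. A call takes as long as a camera call.
- nets.look_for(camera, target): "box" ([left, top, right, bottom] in pixels, round what is visible of it).
The state is a dict: "time": time; "joints": joint angles; "joint_vel": joint speeds; "joint_efforts": joint torques, N m; "tcp_pos": TCP position; "tool_rot": TCP orientation; "contact_force": force on the tool from outside, world axes, zero at the start; "ft_torque": the same for the moment, N m; "gripper_width": finger opening in m.
Only numpy, scipy, OpenCV 4.12 (cv2) and the standard library are available. Lean on these libraries where they do the work, as an engineer would, in place of code of your own. Each camera call takes 0.05 s, during which the arm holds its last target. There are 200 camera calls.

TASK

Lower the glue press by exactly one full turn: push its hand wheel round clockwise, seen from above, by the upright handle until the handle is back where it started, then move clear. Push the handle gently with the fingertips or the side of the fingers, without gripping it, and leave the things standing around the press alone.

Things in the scene. Friction and masses are not known exactly. Their poses are not given: they have to be found in the camera images.
- wheel (a joint): angle of the press's hand wheel in rad; grows as the wheel is turned clockwise seen from above, which lowers the press plate by 8 mm a turn. It starts anywhere from -2.6 to 2.6, travels freely from -8 to 12.5, needs about 4 N at the handle and stays where it is left.
- handle: the black upright round handle on the rim of the hand wheel, standing at the end of one of its three spokes, 22 mm diameter, 60 mm tall; its only motion is round the hub, on a circle of 80 mm radius, together with the wheel (it also spins freely on its own pin, so its yaw means nothing). Origin at the centre of its foot; z up along it.
- hub (a point): centre of the top of the wheel's hub, on the vertical axis of the wheel, 235 mm above the table. The wheel lies level: its plain metal rim is a ring of 80 mm radius, 14 mm thick, its top 230 mm above the table; the handle rises from 228 to 288 mm above the table, and nothing else of the press is higher than the hub.
- press: the fixed bench-top glue press: a grey base 200 x 270 mm and 30 mm high with a stack of boards on it, two steel columns, a dark pressing plate and a grey cross-beam with its top 205 mm above the table (column nuts to 217 mm), under the wheel. Origin at the centre of its underside, right below the hub; it is 270 mm long along its own y.
- plate_mid (a point): middle of the dark steel pressing plate (140 x 255 x 18 mm) that hangs under the cross-beam above the boards; it goes straight down 8 mm for each clockwise turn of the wheel, and ends clear of the boards
- glue_mid (a point): bystander: white glue bottle, 60 mm diameter, 150 mm tall; the point is at its middle. To be left alone
- hammer_mid (a point): bystander: hammer lying on the table; the point is on its handle. To be left alone
- cup_mid (a point): bystander: clear cup, 76 mm diameter at the rim, 95 mm tall; the point is at its middle. To be left alone
- block_mid (a point): bystander: wooden block 90 x 60 x 30 mm; the point is at its middle. To be left alone

How it is judged:
By the outcome, as a careful person would: the job done as asked, in the order asked, and still so for the second after the job is handed in, with the robot touching nothing.
It also fails if it takes over 61 s, if anything falls off the work surface, if the arm or the gripper's body presses on something with over 40 N, if the wrist force passes 120 N, or if a joint passes its speed limit or range.

## Working session

There is one attempt and no reset: what is moved stays moved. The work goes in short steps, Python scripts to look and compute and a shell command to move; the robot and the scene stay as the last step left them, time stands still between calls to the robot, and variables do not carry over. Pictures are saved under pics/ and viewed, about 8 in all and at most 12, crops included, and the job is handed in when it is done.

```bash
mkdir -p pics
cat > h.py <<'E'
import numpy as np, cv2
from plant import sensors, cams, ticket, nets, env
def world(name,depth,u,v,d=None,info=None):
    i=info or cams.camera_info(name);K=np.array(i["camera_matrix"]);T=np.array(i["pose"])
    d=depth[int(v),int(u)] if d is None else d
    p=np.array([(u-K[0,2])/K[0,0]*d,-(v-K[1,2])/K[1,1]*d,-d,1]);return (T@p)[:3]
def cloud(name,depth):
    i=cams.camera_info(name);K=np.array(i["camera_matrix"]);T=np.array(i["pose"])
    v,u=np.mgrid[:400,:640];d=depth
    P=np.stack([(u-K[0,2])/K[0,0]*d,-(v-K[1,2])/K[1,1]*d,-d,np.ones_like(d)],-1)
    W=(P@T.T)[...,:3];W[d==0]=np.nan;return W
E
python3 - <<'E'
from h import *
for n in ["top","side"]:
    im,d=cams.camera(n);cv2.imwrite(f"pics/{n}0.png",im[...,::-1]);np.save(f"{n}0.npy",d)
    for t in ["handle","hub","press","glue_mid","cup_mid","hammer_mid","block_mid"]:
        r=nets.look_for(n,t)
        for x in r[:1]:
            b=x["box"];u,v=(b[0]+b[2])/2,(b[1]+b[3])/2
            print(n,t,round(x["p"],2),np.round(b),np.round(world(n,d,u,v),3))
print(sensors.observe()["time"],env.grip_point_offset, sensors.observe()["tool_rot"])
E
```

```text
top handle 0.42 [303. 152. 311. 168.] [0.656 0.074 0.29 ]
top hub 0.84 [263. 153. 338. 231.] [0.593 0.088 0.241]
top press 0.72 [241. 153. 362. 250.] [0.572 0.086 0.234]
top glue_mid 0.97 [210. 159. 237. 188.] [0.655 0.292 0.111]
top cup_mid 0.58 [294. 118. 325. 151.] [0.788 0.076 0.005]
top hammer_mid 0.58 [373. 195. 434. 282.] [ 0.497 -0.186  0.023]
top block_mid 0.78 [334. 128. 367. 165.] [ 0.751 -0.039  0.03 ]
side handle 0.69 [329. 134. 338. 157.] [0.662 0.069 0.258]
side hub 0.71 [268. 133. 341. 184.] [0.588 0.078 0.234]
side press 0.84 [266. 132. 350. 265.] [ 0.547 -0.035  0.205]
side glue_mid 0.73 [269. 131. 340. 183.] [0.589 0.082 0.235]
side cup_mid 0.98 [351. 177. 379. 218.] [0.753 0.046 0.074]
side hammer_mid 0.86 [259. 287. 366. 325.] [ 0.493 -0.178 -0.002]
side block_mid 0.92 [364. 216. 399. 251.] [ 0.747 -0.063  0.032]
0.8 0.0187 [8.41154485e-06 1.49352736e-01 9.88783980e-01 3.20862504e-05]
```

Run:
```python
from h import *
from scipy.optimize import least_squares
for n in ["top","side"]:
    W=cloud(n,np.load(f"{n}0.npy"));z=W[...,2]
    near=np.hypot(W[...,0]-.592,W[...,1]-.083)<.13
    for zr in [(.222,.236)]:
        P=W[near&(z>zr[0])&(z<zr[1])]
        P=P[np.hypot(P[:,0]-.592,P[:,1]-.083)>.06]
        s=least_squares(lambda c:np.hypot(P[:,0]-c[0],P[:,1]-c[1])-.08,[.592,.083],loss="soft_l1",f_scale=.004)
        print(n,len(P),s.x,np.median(np.abs(s.fun)))
    H=W[near&(z>.25)&(z<.31)];print("handle",len(H),np.median(H,0),H.min(0),H.max(0))
    im=cv2.imread(f"pics/{n}0.png")[80:330,180:480]
    cv2.imwrite(f"pics/{n}c.png",cv2.resize(im,None,fx=2.3,fy=2.3,interpolation=2))
```

```text
top 1371 [0.58466445 0.08832571] 0.0036766762462987906
handle 100 [0.65955167 0.07587935 0.28566671] [0.65297224 0.06712838 0.25043117] [0.67286247 0.08683417 0.29129889]
side 809 [0.58464473 0.08490593] 0.002935703493654865
handle 136 [0.66163039 0.06936677 0.27289767] [0.6532574  0.06241244 0.25070727] [0.67523101 0.08476543 0.29019901]
```

View pics/topc.png

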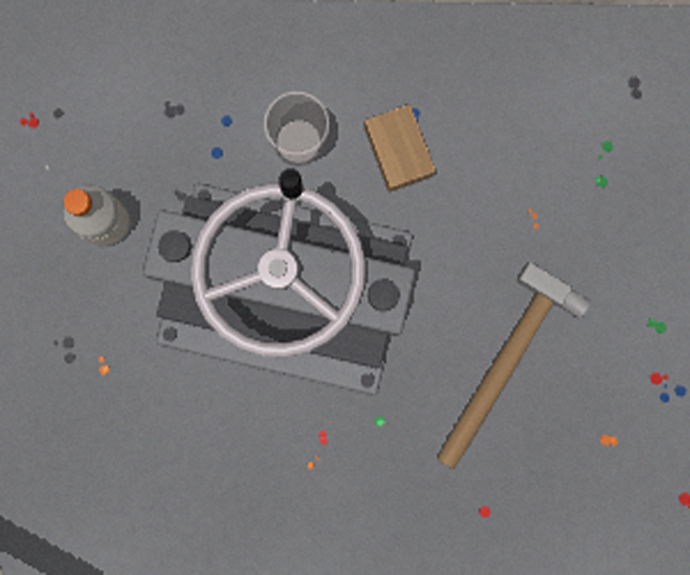

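View pics/sidec.png

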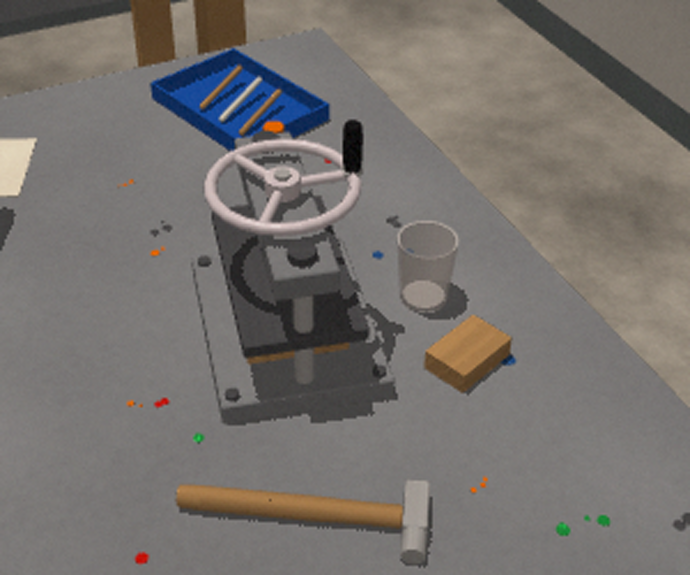

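The top and side pictures show the handle at the far side of the wheel (crop pixels 290,183 and 352,145). That puts it at about (0.664, 0.075), with the hub near (0.585, 0.0865). Every bystander stands below the wheel's height, so the circle above the rim is clear. I'll shut the fingers, rise, and go to a point behind the handle on its +y side.

```bash
python3 -m handwheel '[[0,0,0.03,0,0,0],[0,0,0.03,0,0,0],[0,0,0.03,0,0,0],[0,0,0.03,0,0,0],[0.012,-0.011,0,0,0,0]]' 0 20
python3 -m handwheel '[[0.025,-0.022,0,0,0,0],[0.025,-0.022,0,0,0,0],[0.025,-0.022,0,0,0,0],[0.025,-0.022,0,0,0,0],[0.025,-0.022,0,0,0,0]]'
python3 -m handwheel '[[0.025,-0.022,0,0,0,0],[0.025,-0.022,0,0,0,0],[0.025,-0.022,0,0,0,0],[0.025,-0.022,0,0,0,0],[0.025,-0.022,0,0,0,0]]'
python3 -m handwheel '[[0.025,-0.022,0,0,0,0],[0.025,-0.022,0,0,0,0],[0.025,-0.022,0,0,0,0],[0.025,-0.022,0,0,0,0],[0.025,-0.022,0,0,0,0]]'
python3 -m handwheel '[[0.025,-0.02,0,0,0,0],[0.025,-0.02,0,0,0,0],[0.025,-0.02,0,0,0,0],[0.025,-0.02,0,0,0,0],[0,0,0,0,0,0]]'
```

```text
time: 1.22
tcp_pos: [0.1816, 0.5414, 0.3588]
tool_rot: [0.002, 0.148, 0.989, 0.006]
contact_force: [0.3, -0.2, 0.6]
gripper_width: 0.026
time: 1.63
tcp_pos: [0.3076, 0.4272, 0.3515]
tool_rot: [0.0, 0.149, 0.989, 0.0]
contact_force: [0.5, 0.5, 0.4]
gripper_width: -0.0001
time: 2.05
tcp_pos: [0.4328, 0.3171, 0.3515]
tool_rot: [0.0, 0.149, 0.989, 0.0]
contact_force: [-0.1, 0.2, 0.3]
gripper_width: 0.0002
time: 2.47
tcp_pos: [0.5578, 0.2071, 0.3514]
tool_rot: [0.0, 0.149, 0.989, 0.0]
contact_force: [0.5, 1.2, 0.3]
gripper_width: -0.0002
time: 2.88
tcp_pos: [0.66, 0.1237, 0.3495]
tool_rot: [-0.0, 0.152, 0.988, -0.001]
contact_force: [0.8, 1.2, -0.5]
gripper_width: -0.0002
```

```bash
python3 -m handwheel '[[0.002,0,-0.02,0,0,0],[0,0,-0.02,0,0,0],[0,0,-0.02,0,0,0],[0,0,-0.02,0,0,0],[0,0,-0.014,0,0,0]]'
python3 -m handwheel '[[0,0,0,0,0,0],[0,0,0,0,0,0]]'
python3 - <<'E'
from h import *
im,d=cams.camera("side");cv2.imwrite("pics/s1.png",cv2.resize(im[60:260,220:460,::-1],None,fx=3,fy=3,interpolation=2))
E
```

```text
time: 3.3
tcp_pos: [0.6578, 0.1286, 0.2549]
tool_rot: [-0.001, 0.149, 0.989, -0.0]
contact_force: [0.1, 0.2, -0.1]
gripper_width: -0.0
time: 3.47
tcp_pos: [0.6581, 0.1286, 0.2565]
tool_rot: [-0.001, 0.149, 0.989, -0.0]
contact_force: [-0.1, -0.3, 0.5]
gripper_width: 0.0001
```

View pics/s1.png

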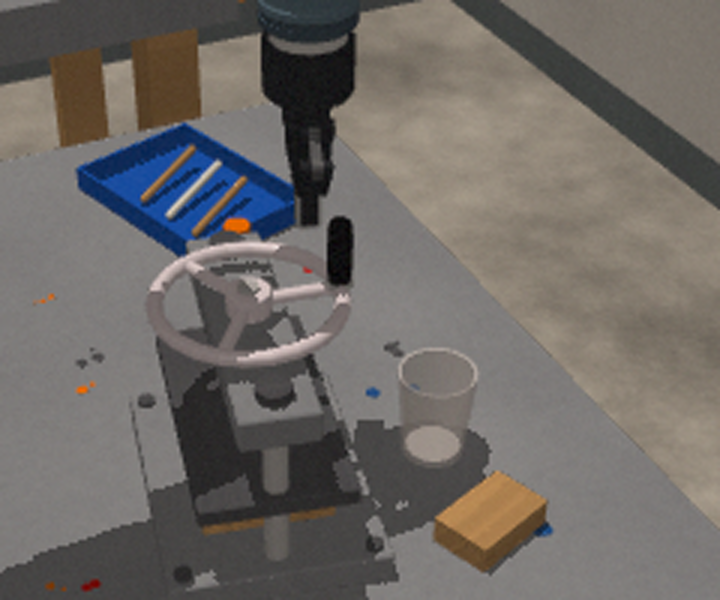

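The fingertips (crop 308,215) stand behind the handle (340,250), level with its upper half. I'll creep in until they touch.

```bash
python3 -m handwheel '[[0.002,-0.005,0,0,0,0],[0.002,-0.005,0,0,0,0],[0.002,-0.005,0,0,0,0],[0.001,-0.003,0,0,0,0],[0,0,0,0,0,0]]'
for i in 1; do
python3 -m handwheel '[[0,-0.002,0,0,0,0],[0,0,0,0,0,0]]'
python3 -m handwheel '[[0,-0.002,0,0,0,0],[0,0,0,0,0,0]]'
python3 -m handwheel '[[0,-0.002,0,0,0,0],[0,0,0,0,0,0]]'
python3 -m handwheel '[[0,-0.002,0,0,0,0],[0,0,0,0,0,0]]'
done
```

```text
time: 3.93
tcp_pos: [0.6663, 0.1092, 0.2577]
tool_rot: [0.0, 0.15, 0.989, -0.0]
contact_force: [-0.0, -0.1, 0.1]
gripper_width: -0.0001
time: 4.1
tcp_pos: [0.6658, 0.108, 0.2573]
tool_rot: [-0.0, 0.149, 0.989, -0.0]
contact_force: [-0.0, -0.0, -0.4]
gripper_width: -0.0004
time: 4.27
tcp_pos: [0.6657, 0.1062, 0.2573]
tool_rot: [-0.0, 0.149, 0.989, -0.0]
contact_force: [-0.6, 0.8, -0.3]
gripper_width: -0.0002
time: 4.43
tcp_pos: [0.6658, 0.1041, 0.2573]
tool_rot: [-0.0, 0.149, 0.989, -0.0]
contact_force: [-0.2, -0.1, -0.2]
gripper_width: 0.0001
time: 4.6
tcp_pos: [0.6658, 0.1021, 0.2573]
tool_rot: [0.0, 0.149, 0.989, -0.0]
contact_force: [0.0, -0.8, 0.3]
gripper_width: -0.0002
```

```bash
python3 -m handwheel '[[0,-0.0015,0,0,0,0],[0,0,0,0,0,0]]'
python3 -m handwheel '[[0,-0.0015,0,0,0,0],[0,0,0,0,0,0]]'
python3 -m handwheel '[[0,-0.0015,0,0,0,0],[0,0,0,0,0,0]]'
```

```text
time: 4.77
tcp_pos: [0.6658, 0.1013, 0.2573]
tool_rot: [-0.0, 0.149, 0.989, 0.0]
contact_force: [0.0, 2.1, -0.4]
gripper_width: -0.0001
time: 4.93
tcp_pos: [0.6658, 0.0998, 0.2573]
tool_rot: [0.0, 0.149, 0.989, 0.0]
contact_force: [0.6, 3.3, 0.1]
gripper_width: 0.0005
time: 5.1
tcp_pos: [0.6658, 0.098, 0.2573]
tool_rot: [-0.0, 0.149, 0.989, 0.0]
contact_force: [-0.3, 3.6, -0.4]
gripper_width: -0.0001
```

Run:
```python
import numpy as np
c=np.array([.585,.0865]);p=np.array([.6658,.098])
for k in range(1,56):
    a=np.radians(8.1-6*k);q=c+.0835*np.array([np.cos(a),np.sin(a)])
    d=np.round(q-p,4);p=p+d;print(f"[{d[0]:g},{d[1]:g},0,0,0,0]",end="," if k%5 else "  %s\n"%np.round(p,3))
```

```text
[0.0026,-0.0084,0,0,0,0],[-0.0001,-0.0088,0,0,0,0],[-0.001,-0.0087,0,0,0,0],[-0.002,-0.0085,0,0,0,0],[-0.0028,-0.0082,0,0,0,0]  [0.662 0.055]
[-0.0037,-0.008,0,0,0,0],[-0.0045,-0.0075,0,0,0,0],[-0.0052,-0.007,0,0,0,0],[-0.006,-0.0064,0,0,0,0],[-0.0066,-0.0057,0,0,0,0]  [0.636 0.021]
[-0.0071,-0.005,0,0,0,0],[-0.0077,-0.0043,0,0,0,0],[-0.008,-0.0034,0,0,0,0],[-0.0084,-0.0026,0,0,0,0],[-0.0085,-0.0017,0,0,0,0]  [0.597 0.004]
[-0.0087,-0.0007,0,0,0,0],[-0.0088,0.0001,0,0,0,0],[-0.0087,0.001,0,0,0,0],[-0.0085,0.002,0,0,0,0],[-0.0082,0.0028,0,0,0,0]  [0.554 0.009]
[-0.008,0.0037,0,0,0,0],[-0.0075,0.0045,0,0,0,0],[-0.007,0.0052,0,0,0,0],[-0.0064,0.006,0,0,0,0],[-0.0057,0.0066,0,0,0,0]  [0.519 0.035]
[-0.005,0.0071,0,0,0,0],[-0.0043,0.0077,0,0,0,0],[-0.0034,0.008,0,0,0,0],[-0.0026,0.0084,0,0,0,0],[-0.0017,0.0085,0,0,0,0]  [0.502 0.075]
[-0.0007,0.0087,0,0,0,0],[0.0001,0.0088,0,0,0,0],[0.001,0.0087,0,0,0,0],[0.002,0.0085,0,0,0,0],[0.0028,0.0082,0,0,0,0]  [0.507 0.118]
[0.0037,0.008,0,0,0,0],[0.0045,0.0075,0,0,0,0],[0.0052,0.007,0,0,0,0],[0.006,0.0064,0,0,0,0],[0.0066,0.0057,0,0,0,0]  [0.534 0.152]
[0.0071,0.005,0,0,0,0],[0.0077,0.0043,0,0,0,0],[0.008,0.0034,0,0,0,0],[0.0084,0.0026,0,0,0,0],[0.0085,0.0017,0,0,0,0]  [0.573 0.169]
[0.0087,0.0007,0,0,0,0],[0.0088,-0.0001,0,0,0,0],[0.0087,-0.001,0,0,0,0],[0.0085,-0.002,0,0,0,0],[0.0082,-0.0028,0,0,0,0]  [0.616 0.164]
[0.008,-0.0037,0,0,0,0],[0.0075,-0.0045,0,0,0,0],[0.007,-0.0052,0,0,0,0],[0.0064,-0.006,0,0,0,0],[0.0057,-0.0066,0,0,0,0]  [0.651 0.138]
```

```bash
python3 -m handwheel '[[0.003,-0.008,0,0,0,0],[0,-0.009,0,0,0,0],[-0.001,-0.0085,0,0,0,0],[-0.002,-0.0085,0,0,0,0],[-0.003,-0.008,0,0,0,0]]'
python3 -m handwheel '[[-0.0035,-0.008,0,0,0,0],[-0.0045,-0.0075,0,0,0,0],[-0.005,-0.007,0,0,0,0],[-0.006,-0.0065,0,0,0,0],[-0.0065,-0.0055,0,0,0,0]]'
python3 -m handwheel '[[-0.007,-0.005,0,0,0,0],[-0.0075,-0.0045,0,0,0,0],[-0.008,-0.0035,0,0,0,0],[-0.0085,-0.0025,0,0,0,0],[-0.0085,-0.0015,0,0,0,0]]'
python3 - <<'E'
from h import *
im,d=cams.camera("side");cv2.imwrite("pics/s2.png",cv2.resize(im[60:260,220:460,::-1],None,fx=2,fy=2,interpolation=2))
E
```

```text
time: 5.52
tcp_pos: [0.6629, 0.0551, 0.2573]
tool_rot: [0.0, 0.149, 0.989, 0.0]
contact_force: [2.8, 3.2, 0.4]
gripper_width: 0.0002
time: 5.93
tcp_pos: [0.6369, 0.0203, 0.2574]
tool_rot: [0.0, 0.15, 0.989, -0.0]
contact_force: [5.0, 0.9, -0.7]
gripper_width: -0.0001
time: 6.35
tcp_pos: [0.597, 0.0038, 0.2574]
tool_rot: [0.0, 0.15, 0.989, -0.0]
contact_force: [3.9, -0.7, -0.1]
gripper_width: 0.0
```

View pics/s2.png

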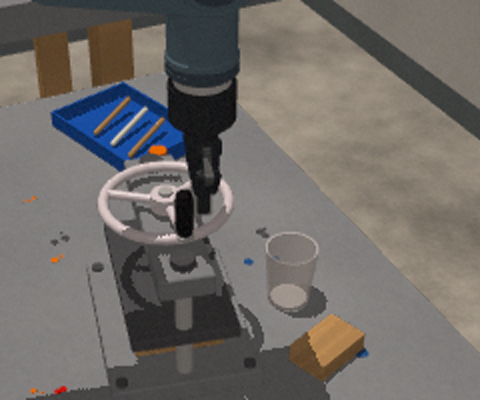

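The handle (crop 183,213) has moved a quarter turn to the -y side. The fingers are against it at (203,200), and the force is a steady 4–5 N, so I'll carry on round.

```bash
python3 -m handwheel '[[-0.0085,-0.0005,0,0,0,0],[-0.009,0,0,0,0,0],[-0.0085,0.001,0,0,0,0],[-0.0085,0.002,0,0,0,0],[-0.0085,0.003,0,0,0,0]]'
python3 -m handwheel '[[-0.008,0.0035,0,0,0,0],[-0.0075,0.0045,0,0,0,0],[-0.007,0.005,0,0,0,0],[-0.0065,0.006,0,0,0,0],[-0.0055,0.0065,0,0,0,0]]'
python3 -m handwheel '[[-0.005,0.007,0,0,0,0],[-0.0045,0.0075,0,0,0,0],[-0.0035,0.008,0,0,0,0],[-0.0025,0.0085,0,0,0,0],[-0.0015,0.0085,0,0,0,0]]'
python3 -m handwheel '[[-0.0005,0.0085,0,0,0,0],[0,0.009,0,0,0,0],[0.001,0.0085,0,0,0,0],[0.002,0.0085,0,0,0,0],[0.003,0.008,0,0,0,0]]'
```

```text
time: 6.82
tcp_pos: [0.5541, 0.0098, 0.2574]
tool_rot: [0.0, 0.149, 0.989, -0.0]
contact_force: [4.1, -1.3, -1.6]
gripper_width: -0.0001
time: 7.23
tcp_pos: [0.5197, 0.0357, 0.2574]
tool_rot: [0.0, 0.149, 0.989, -0.0]
contact_force: [3.8, -3.7, -0.9]
gripper_width: -0.0003
time: 7.65
tcp_pos: [0.5024, 0.0757, 0.2572]
tool_rot: [-0.001, 0.149, 0.989, -0.0]
contact_force: [0.0, -4.3, 1.7]
gripper_width: 0.0002
time: 8.07
tcp_pos: [0.5087, 0.1183, 0.2571]
tool_rot: [-0.0, 0.149, 0.989, -0.0]
contact_force: [-0.9, -5.0, 0.4]
gripper_width: -0.0001
```

```bash
python3 -m handwheel '[[0.003,0.008,0,0,0,0],[0.0045,0.0075,0,0,0,0],[0.005,0.007,0,0,0,0],[0.006,0.0065,0,0,0,0],[0.0065,0.0055,0,0,0,0]]'
python3 -m handwheel '[[0.007,0.005,0,0,0,0],[0.0075,0.0045,0,0,0,0],[0.008,0.0035,0,0,0,0],[0.0085,0.0025,0,0,0,0],[0.0085,0.0015,0,0,0,0]]'
python3 -m handwheel '[[0.0085,0.0005,0,0,0,0],[0.009,0,0,0,0,0],[0.0085,-0.001,0,0,0,0],[0.0085,-0.002,0,0,0,0],[0.0085,-0.003,0,0,0,0]]'
python3 -m handwheel '[[0.008,-0.0035,0,0,0,0],[0.0075,-0.0045,0,0,0,0],[0.007,-0.005,0,0,0,0],[0,0,0,0,0,0]]'
```

```text
time: 8.48
tcp_pos: [0.5338, 0.1532, 0.257]
tool_rot: [-0.001, 0.149, 0.989, 0.0]
contact_force: [-5.0, -1.2, 1.2]
gripper_width: -0.0
time: 8.9
tcp_pos: [0.574, 0.1696, 0.257]
tool_rot: [-0.0, 0.149, 0.989, 0.0]
contact_force: [-3.7, 0.0, -0.2]
gripper_width: -0.0002
time: 9.32
tcp_pos: [0.6169, 0.1633, 0.257]
tool_rot: [-0.0, 0.149, 0.989, 0.0]
contact_force: [-5.2, 1.3, -0.4]
gripper_width: -0.0002
time: 9.65
tcp_pos: [0.6409, 0.1488, 0.2574]
tool_rot: [0.001, 0.15, 0.989, -0.0]
contact_force: [-0.5, -0.2, 0.7]
gripper_width: -0.0003
```

```bash
python3 -m handwheel '[[0.005,-0.005,0,0,0,0],[0.005,-0.006,0,0,0,0],[0.004,-0.006,0,0,0,0],[0.003,-0.005,0,0,0,0],[0.003,-0.006,0,0,0,0]]'
python3 -m handwheel '[[0.002,-0.005,0,0,0,0],[0.002,-0.005,0,0,0,0],[0.001,-0.003,0,0,0,0],[0,-0.002,0,0,0,0],[0,0,0,0,0,0]]'
cat > hm.py <<'E'
from h import *
im0={n:cv2.imread(f"pics/{n}0.png") for n in("top","side")}
def run(tag):
  for n in("top","side"):
    im,d=cams.camera(n);im=im[...,::-1].copy();cv2.imwrite(f"pics/{n}_{tag}.png",im)
    for lab,dd,I in(("start",np.load(f"{n}0.npy"),im0[n]),("now",d,im)):
        W=cloud(n,dd);z=W[...,2]
        m=(z>.245)&(z<.31)&(np.hypot(W[...,0]-.664,W[...,1]-.075)<.045)
        H=W[m];v,u=np.nonzero(m);print(n,lab,len(H),np.round(H.mean(0),4),"px",round(u.mean(),2),round(v.mean(),2))
E
python3 -c "import hm;hm.run('a')"
```

```text
time: 10.07
tcp_pos: [0.6591, 0.1226, 0.2576]
tool_rot: [0.0, 0.149, 0.989, 0.0]
contact_force: [-2.5, 3.7, -1.3]
gripper_width: 0.0
time: 10.48
tcp_pos: [0.6643, 0.1066, 0.2576]
tool_rot: [0.001, 0.15, 0.989, -0.0]
contact_force: [0.2, 2.9, -0.4]
gripper_width: 0.0
top start 103 [0.6607 0.0764 0.2801] px 305.75 159.02
top now 5 [0.6504 0.0913 0.2782] px 298.8 163.8
side start 150 [0.662  0.0705 0.27  ] px 332.94 141.15
side now 233 [0.6605 0.0829 0.2756] px 330.29 136.91
```

```bash
python3 -m handwheel '[[0.001,-0.0015,0,0,0,0],[0.0005,-0.0015,0,0,0,0],[0,-0.0015,0,0,0,0],[0,0,0,0,0,0]]'
python3 -m handwheel '[[-0.002,0.01,0,0,0,0],[-0.005,0.02,0,0,0,0],[-0.005,0.03,0.02,0,0,0],[-0.01,0.03,0.03,0,0,0],[-0.01,0.03,0.03,0,0,0]]'
python3 -m handwheel '[[-0.02,0.03,0.02,0,0,0],[-0.02,0.03,0,0,0,0],[-0.02,0.03,0,0,0,0],[-0.02,0.03,0,0,0,0],[0,0,0,0,0,0]]'
python3 -c "
import hm,cv2,numpy as np;hm.run('b')
a=[cv2.resize(cv2.imread(f'pics/top{s}.png')[120:270,230:400],None,fx=2.3,fy=2.3,interpolation=0) for s in('0','_b')]
cv2.imwrite('pics/cmp.png',np.hstack(a))"
```

```text
time: 10.92
tcp_pos: [0.6655, 0.1028, 0.2575]
tool_rot: [0.0, 0.149, 0.989, 0.0]
contact_force: [0.3, 4.1, -0.4]
gripper_width: -0.0003
time: 11.33
tcp_pos: [0.633, 0.2209, 0.3339]
tool_rot: [-0.002, 0.15, 0.989, -0.001]
contact_force: [1.0, 0.2, -0.4]
gripper_width: 0.0001
time: 11.75
tcp_pos: [0.5499, 0.3456, 0.3551]
tool_rot: [-0.001, 0.146, 0.989, 0.001]
contact_force: [-0.4, -0.1, 0.1]
gripper_width: -0.0002
top start 103 [0.6607 0.0764 0.2801] px 305.75 159.02
top now 106 [0.6607 0.0769 0.2793] px 305.53 159.09
side start 150 [0.662  0.0705 0.27  ] px 332.94 141.15
side now 149 [0.6623 0.0717 0.2699] px 332.81 140.89
```

View pics/cmp.png

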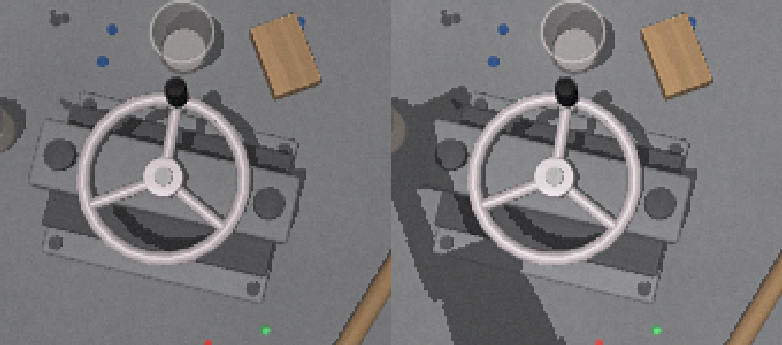

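The handle is back within about 1 mm. It reads 0.5–1.2 mm short in y, which matches stopping at y = 0.1028 when first contact was at about 0.1015. I'll retrace the retreat and push that last millimetre.

```bash
python3 -m handwheel '[[0.02,-0.03,0,0,0,0],[0.02,-0.03,0,0,0,0],[0.02,-0.03,0,0,0,0],[0.02,-0.03,-0.02,0,0,0],[0,0,0,0,0,0]]'
python3 -m handwheel '[[0.01,-0.03,-0.03,0,0,0],[0.01,-0.03,-0.03,0,0,0],[0.005,-0.025,-0.02,0,0,0],[0,0,0,0,0,0],[0,0,0,0,0,0]]'
python3 -m handwheel '[[0.005,-0.012,0,0,0,0],[0.002,-0.008,0,0,0,0],[0,-0.003,0,0,0,0],[0,0,0,0,0,0],[0,0,0,0,0,0]]'
```

```text
time: 12.27
tcp_pos: [0.6369, 0.2121, 0.3302]
tool_rot: [-0.002, 0.153, 0.988, -0.003]
contact_force: [-1.1, -0.2, -1.4]
gripper_width: -0.0006
time: 12.68
tcp_pos: [0.6578, 0.1348, 0.2547]
tool_rot: [-0.002, 0.152, 0.988, -0.001]
contact_force: [-0.4, 0.7, 0.1]
gripper_width: 0.0002
time: 13.1
tcp_pos: [0.6655, 0.1151, 0.2581]
tool_rot: [0.001, 0.149, 0.989, 0.0]
contact_force: [0.2, -0.3, 0.4]
gripper_width: 0.0001
```

```bash
python3 -m handwheel '[[0,-0.004,0,0,0,0],[0,-0.004,0,0,0,0],[0,-0.0025,0,0,0,0],[0,0,0,0,0,0],[0,0,0,0,0,0]]'
python3 -m handwheel '[[0,-0.001,0,0,0,0],[0,-0.001,0,0,0,0],[0,-0.001,0,0,0,0],[0,0,0,0,0,0],[0,0,0,0,0,0]]'
```

```text
time: 13.52
tcp_pos: [0.6653, 0.1042, 0.2573]
tool_rot: [-0.0, 0.149, 0.989, 0.0]
contact_force: [0.7, 0.4, -0.7]
gripper_width: -0.0003
time: 13.93
tcp_pos: [0.6653, 0.1019, 0.2573]
tool_rot: [0.0, 0.149, 0.989, 0.0]
contact_force: [-0.2, 3.3, -0.9]
gripper_width: -0.0
```

```bash
python3 -m handwheel '[[-0.002,0.01,0,0,0,0],[-0.005,0.02,0,0,0,0],[-0.005,0.03,0.02,0,0,0],[-0.01,0.03,0.03,0,0,0],[-0.01,0.03,0.03,0,0,0]]'
python3 -m handwheel '[[-0.02,0.03,0.02,0,0,0],[-0.02,0.03,0,0,0,0],[-0.02,0.03,0,0,0,0],[-0.02,0.03,0,0,0,0],[0,0,0,0,0,0]]'
python3 -m handwheel '[[0,0,0,0,0,0],[0,0,0,0,0,0],[0,0,0,0,0,0]]'
python3 -c "
import hm,cv2,numpy as np;hm.run('c');hm.run('d')
cv2.imwrite('pics/fin.png',cv2.imread('pics/side_c.png'))"
```

```text
time: 14.35
tcp_pos: [0.6331, 0.2195, 0.3342]
tool_rot: [-0.001, 0.15, 0.989, -0.001]
contact_force: [-0.0, 0.6, 0.7]
gripper_width: -0.0001
time: 14.77
tcp_pos: [0.55, 0.3442, 0.3554]
tool_rot: [-0.0, 0.146, 0.989, 0.001]
contact_force: [0.7, -0.6, 0.4]
gripper_width: 0.0001
time: 15.02
tcp_pos: [0.5548, 0.3377, 0.3544]
tool_rot: [0.0, 0.15, 0.989, -0.0]
contact_force: [-0.3, 0.2, 0.1]
gripper_width: 0.0003
top start 103 [0.6607 0.0764 0.2801] px 305.75 159.02
top now 103 [0.6606 0.0763 0.2797] px 305.8 159.09
side start 150 [0.662  0.0705 0.27  ] px 332.94 141.15
side now 150 [0.6622 0.0709 0.2695] px 332.95 141.21
top start 103 [0.6607 0.0764 0.2801] px 305.75 159.02
top now 103 [0.6606 0.0763 0.2792] px 305.78 159.13
side start 150 [0.662  0.0705 0.27  ] px 332.94 141.15
side now 150 [0.6623 0.071  0.2696] px 332.94 141.13
```

View pics/fin.png

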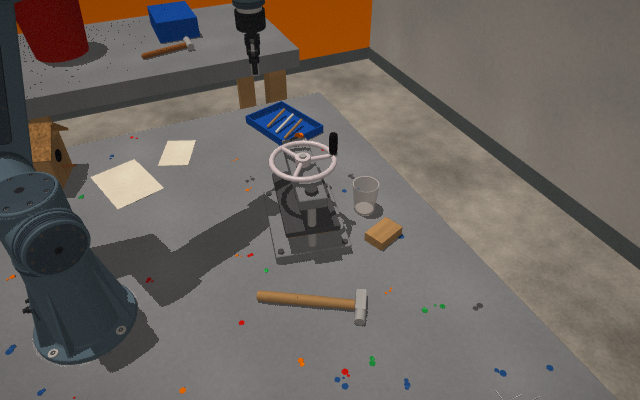

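The handle (333,144) is back at its start pixel in both cameras. The arm is clear, and the cup, block and hammer look undisturbed, so I'm handing in.

```bash
python3 -c "
from h import *
print(ticket.hand_in())"
```

```text
the job is handed in; nothing more can be done
None
```

The press is lowered by one full clockwise turn: the handle is back where it started, the arm is clear and the job is handed in. I pushed the handle round with the side of the shut fingers, without gripping it. The force readings stayed around 3–5 N.

- **Correction:** my first check showed the handle about 0.5–1.2 mm short. I went back, pushed the last millimetre to the first-contact position and retreated again.
- **Last checks:** against the start pictures, the handle is within 0.1 px and about 0.1 mm (x, y) in the top camera. In the side camera it is within 0.1 px and about 0.5 mm.
- **Bystanders:** the cup, block and hammer look undisturbed in the final side picture. The glue bottle is mostly hidden behind the press there, but the fingers never went below 0.23 m and it is 0.15 m tall.
- **Not measured:** I did not measure the plate's 8 mm drop directly.

The job took about 15 s of the allowed 61 s.

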